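# Find the notch of the drawer lock by feel and open the cuvette drawer

## Task

The cuvette drawer is locked by the round knob on top of its box: turn the knob slowly clockwise (seen from above) until you feel it drop into its hidden notch, and leave it there, since further on it locks again. Then draw the drawer all the way out by its bar handle, steadily and without jerking or hauling at it, and let go of it. Leave the other things where they are.

Things in the scene. Friction and masses are not known exactly. Their poses are not given: they have to be found in the camera images.
- drawer_unit: Grey box with one locked drawer, 150 deep (own x) x 140 wide (own y) x 78 mm high, fixed to the worktop; origin at the centre of its underside, its front with the drawer and bar handle faces its own -x. A round knob stands on its top, its vertical axis through the origin. A bolt and a cam, both out of sight inside, lock the drawer; nothing outside shows where the notch is.
- knob_grip (a point): Middle of the knob's grip, on its axis, 25.5 mm above the box top (103.5 mm above the worktop). The knob is a knurled black cylinder, 42 mm in diameter, 25 mm high, underside 13 mm and top 38 mm above the box top, on a 24 mm thick neck. It looks the same at any angle. From its start it turns clockwise, dragging evenly at about 0.06 N m; the notch's bottom lies 31 to 81 degrees on.
- knob_top (a point): Centre of the knob's top face. Feel: in the 24 degrees before the notch's bottom the torque falls some 0.15 N m below the drag (the bolt draws the knob along). Unlocked only within 5 degrees of the bottom; let go there, the knob stays. Just past it the torque jumps up by 0.2 to 0.4 N m, then rests above the drag until it rides out 28 degrees on, locked again (can be turned back); stop at 49.
- drawer_handle (a point): Middle of the drawer's bar handle, moves with the drawer: level round steel bar, 10 mm thick, 70 mm between its two legs, parallel to the drawer front (along the box's own y), 56 mm above the worktop, its axis 40 mm in front of the drawer front (35 mm free gap behind it, open from above). Pulled along the box's own -x it opens the drawer.
- drawer (a joint): How far the drawer is out, in m: 0 shut, 0.09 at its stop. Locked it has only about 1 mm of play; unlocked it slides with about 2 N and stays where it is left.
- slide_box: Small blue lidded box, 57x87x32 mm, at the right, a bystander; its origin is the centre of its underside.
- tape_roll: Roll of beige tape lying flat, 66 mm across, 18 high, at the left, a bystander; its origin is the centre of its underside.
- waste_cup: Small clear beaker, 36 mm across, 34 high, near the front edge, a bystander; its origin is the centre of its underside.
- bench_timer: White timer standing on edge, 21x62x54 mm, at the right, a bystander; its origin is the centre of its underside.
- reagent_a: White round bottle with a blue screw cap, 48 mm across, 105 high, far right, a bystander; its origin is the centre of its underside.
- reagent_e: Brown round bottle with a yellow screw cap, 44 mm across, 90 high, at the left, a bystander; its origin is the centre of its underside.

How it is judged (in metres and radians):
On the way:
1. the lock is released and the drawer has begun to open (12 mm out) (value of joint drawer above 0.012 m), for 0.05 s.
At the end, for the whole second after the job is handed in: the drawer stands at least 80 mm out of its 90 mm travel, at rest and released (value of joint drawer above 0.08 m and velocity of joint drawer between -0.01 and 0.01 m/s); the robot touches nothing.
It fails at once if the drawer is jerked (faster than 0.4 m/s) (velocity of joint drawer above 0.4 m/s).
It fails at once if the locked drawer is hauled at: its keeper presses on the bolt with more than 20 N (contact force between bolt and drawer above 20 N).
It fails at once if another thing is pushed more than 30 mm from its place (distance of any of slide_box, tape_roll, waste_cup, bench_timer, reagent_a, reagent_e from where it was at the start of the episode above 0.03 m).
It also fails if it takes over 72 s, if anything falls off the work surface, if the arm or the gripper's body presses on something with over 40 N, if the wrist force passes 120 N, or if a joint passes its speed limit or range.

## Robot

A 6-joint arm with a two-finger parallel gripper is mounted at the origin on a cart in front of the work surface, level with it; the furniture and walls round the work are solid. World frame = base frame: x ahead of the robot, y to its left, z up, the work surface at z = 0. Lengths are in mm, angles in degrees, forces in N, time in s.
With the tool pointing down it reaches from about 325 to 750 mm from the base axis. Payload 7.6 kg.
Tool frame: the origin (TCP) lies at the very end of the fingers, on their centre line; the grasp point (between the pads) lies 19 mm behind it; x points along the fingers, y is the direction in which the jaws open and shut, and the axes are right-handed (so a half turn about x gives the same grasp; the last joint's range is limited). The gripper opens to 85 mm and grips with 20 to 120 N. Pads are 22 mm wide; open, the fingers measure 114 mm over their backs; the gripper's body (76 mm by 85 mm) begins 54 mm behind the grasp point. The pads swing forward as they close: fully open they stand 13 mm farther back than shut.
Start: joints at [-4.028, 2.991, 80.254, -0, 96.75, -4.028], TCP at [525.02, 0.022, 231.323] pointing down, gripper open.
Joint ranges: [-166.34, 166.34], [-52.06, 124.39], [6.96, 135.62], [-60.46, 240.46], [14.63, 156.25], [-167.68, 167.68]. Speed limits (degrees/s): [147.25, 147.25, 172.46, 180, 180, 180].

## Interface

Orientations are given as [roll, pitch, yaw] about the fixed x, y, z axes, in that order (R = Rz(yaw) Ry(pitch) Rx(roll)).
In Python, from station import ctrl gives the robot as it stands.
- The arm moves only by the shell command python3 -m handwheel 'ROWS' [OPENING] [FORCE]. ROWS is JSON, a list that holds one entry, the list of rows, each a list of 6 numbers: the shift along the tool's x, y, z in units of 25 mm (1.0 is 25 mm), then the turn, a rotation vector about the tool's x, y, z in units of 5 degrees (1.0 is 5 degrees). In form: [[[dx, dy, dz, ax, ay, az], ...]]. A call has exactly 5 rows; each row shifts and turns the pose as measured when the row begins, along the tool's axes as they then stand; what a row does not reach is not made up. A row lasts 1/12 s, in which the tool goes at most 41.7 mm and 7.16 degrees, less where a joint would pass 70% of its speed; a pose out of reach is approached as far as the arm can. A call is refused whole if a number of a shift passes 1 or a number of a turn 1, either way. A call with a gripper value outside its range is refused whole. OPENING is the closure in counts, from 0 (fully open) to 255 (shut), set as the call begins (- or left out, the last holds). The fingers move at their own pace and stop on an object; FORCE is the grip in N (left out, the last holds). Time passes only in rows, so rows that do not move let the fingers close, or fill a call up. It gives the time, the measured TCP pose, the force and the opening at its end, in the units of the state.
- ctrl.get_state(): the state, without advancing time (a new reading comes with each control period).
- ctrl.camera(name): name is "scene" or "side" or "wrist"; returns the picture (400x640x3 uint8, red, green, blue); there is no depth.
- ctrl.get_calibration(name): a dict with "fov_y" (degrees; the focal length in pixels is half the picture's height over the tangent of half this angle, whatever the lens; pixels are square), "cx", "cy" (the principal point, pixels), "eye" and "attitude" of the camera in the world. Camera axes: x right, y up, looking along -z (the intrinsics and any distortion apply to the point x, -y, -z); pixel columns grow to the right and rows downward; lengths in mm; the calibration is good to about 2 mm. A picture is of the moment at which its call begins: read the wrist's pose just before it. get_calibration takes no time and is no camera call; for the wrist camera it gives the pose at the moment of the call.
- ctrl.sign_off(): hands the job in, once; it reports no verdict.
Trained networks look in the newest picture that a camera, given by its name, has taken for a name from the list of things; names that differ only in an ending like _2 or _b are one class to them, and where a whole thing is asked for, a point or a joint stands for the part that bears it (a point fixed in the world has none). Each returns a list of dicts, best first, with "score" (0 to 1); they miss things now and then, are a little off and sometimes report something else, mostly with a low value. They report only what shows in the picture. A call takes as long as a camera call.
- ctrl.spot_in(target, camera): "rect" ([left, top, right, bottom] in pixels, round what is visible of it).
- ctrl.mark_of(target, camera): "point" ([column, row] in pixels: a listed point, or the origin of a listed thing).
The state is a dict: "t": time; "q": joint angles; "qvel": joint speeds; "joint_efforts": joint torques, N m; "eef_pos": TCP position; "tool_rot": TCP orientation; "contact_force": force on the tool from outside, world axes, zero at the start; "torque": the same for the moment, N m; "width": opening from 0.0 (shut) to 1.0 (fully open).
Only numpy, scipy, OpenCV 4.12 (cv2) and the standard library are available. Lean on these libraries where they do the work, as an engineer would, in place of code of your own. Each camera call takes 0.05 s, during which the arm holds its last target.

## Working session

There is one attempt and no reset: what is moved stays moved. The work goes in short steps, Python scripts to look and compute and a shell command to move; the robot and the scene stay as the last step left them, time stands still between calls to the robot, and variables do not carry over. Pictures are saved under pics/ and viewed, and the job is handed in when it is done.

```bash
ls; mkdir -p pics; cat > h.py <<'E'
import numpy as np, cv2
from station import ctrl
def save(n,f):
    im=ctrl.camera(n); cv2.imwrite('pics/'+f,np.ascontiguousarray(im[:,:,::-1])); return im
E
python3 - <<'E'
from h import *
for c in ['scene','side','wrist']:
    print(ctrl.get_calibration(c))
    save(c,c+'0.png')
    for t in ['knob_top','drawer_handle','drawer_unit','knob_grip']:
        print(c,t,ctrl.mark_of(t,c)[:2])
print(ctrl.get_state())
E
```

```text
pics
{'fov_y': 47.57255454931365, 'cx': 322.2902096035431, 'cy': 195.26654037334959, 'eye': array([-221.19602823, -543.05121675,  725.6654726 ]), 'attitude': array([ 52.92529053,  -0.60936398, -57.65816111])}
scene knob_top [{'point': [302.5, 153.6], 'score': 0.83}]
scene drawer_handle []
scene drawer_unit [{'point': [302.9, 191.7], 'score': 0.66}]
scene knob_grip [{'point': [300.2, 154.1], 'score': 0.85}, {'point': [221.9, 199.2], 'score': 0.61}]
{'fov_y': 48.991035062012934, 'cx': 319.8696969418174, 'cy': 204.9793994633863, 'eye': array([  299.99179541, -1118.44313485,   574.23918123]), 'attitude': array([ 65.62587663,   0.31421525, -11.38322811])}
side knob_top [{'point': [336.5, 178.1], 'score': 0.63}]
side drawer_handle [{'point': [344.6, 214.2], 'score': 0.59}]
side drawer_unit [{'point': [338.0, 217.8], 'score': 0.56}]
side knob_grip [{'point': [337.6, 185.9], 'score': 0.68}]
{'fov_y': 65.86257614649327, 'cx': 318.83364740559506, 'cy': 195.07217734833353, 'eye': array([525.13162281,  70.07691304, 374.1256014 ]), 'attitude': array([-16.12121352,  -0.07142434,  -0.05623015])}
wr
[... 191 characters left out ...]
rip [{'point': [385.8, 159.1], 'score': 0.56}]
{'t': 0.75, 'q': array([-4.02802417e+00,  2.99008255e+00,  8.02536474e+01, -1.57954277e-03,
        9.67487274e+01, -4.02642893e+00]), 'qvel': array([-0.04180903,  0.08451095, -0.02271032, -0.0379165 ,  0.06001484,
       -0.01967561]), 'joint_efforts': array([ 1.24225688e-03, -3.81478572e+01, -3.60280216e+01,  5.10627103e-06,
        8.34777393e-05, -1.69230782e-05]), 'eef_pos': array([5.25026518e+02, 1.21897990e-02, 2.31335118e+02]), 'tool_rot': array([ 74.22582854,  89.99229593, -15.77595243]), 'contact_force': array([-1.27876382,  0.29503273,  0.15916006]), 'torque': array([-0.04650163, -0.01501238, -0.01106901]), 'width': 0.995841302343565}
```

View pics/scene0.png

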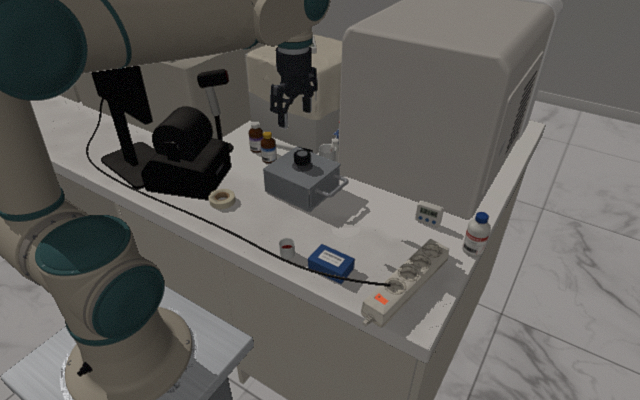

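View pics/side0.png

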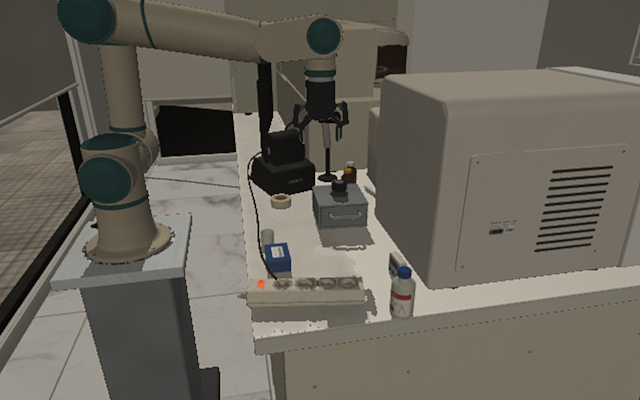

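View pics/wrist0.png

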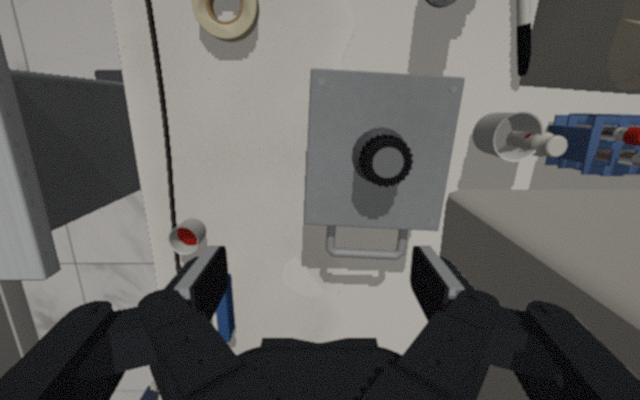

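```bash
cat >> h.py <<'E'
from scipy.spatial.transform import Rotation as R
def ray(cal,p):
    f=200/np.tan(np.radians(cal['fov_y']/2))
    d=np.array([(p[0]-cal['cx'])/f,-(p[1]-cal['cy'])/f,-1])
    return np.array(cal['eye']), R.from_euler('xyz',cal['attitude'],degrees=True).as_matrix()@d
def onz(cal,p,z):
    e,d=ray(cal,p); return e+d*(z-e[2])/d[2]
E
python3 - <<'E'
from h import *
w=ctrl.get_calibration('wrist');s=ctrl.get_calibration('scene');d=ctrl.get_calibration('side')
print('knobtop',onz(w,(389.7,162.3),116),onz(s,(302.5,153.6),116),onz(d,(336.5,178.1),116))
print('handle',onz(w,(366,253),56),onz(d,(346,216),56))
print('handle ends',onz(w,(330,251),56),onz(w,(402,255),56))
c=[(311,69),(463,78),(439,230),(304,226)]
for p in c: print('corner',onz(w,p,78))
im=cv2.imread('pics/wrist0.png')
cv2.imwrite('pics/crop.png',cv2.resize(im[50:280,290:480],None,fx=3,fy=2.6,interpolation=cv2.INTER_CUBIC))
E
```

```text
knobtop [585.29484042  24.18622984 116.        ] [584.59579849  18.88060473 116.        ] [582.27204162  50.04749347 116.        ]
handle [578.90589488 -90.36269927  56.        ] [577.90650441 -82.25798904  56.        ]
handle ends [538.04488827 -87.80341919  56.        ] [619.94313082 -92.93301727  56.        ]
corner [518.5666507  101.67083567  78.        ]
corner [655.35425619  94.01161987  78.        ]
corner [649.51228956 -53.24901126  78.        ]
corner [510.1638171  -48.60909342  78.        ]
```

View pics/crop.png

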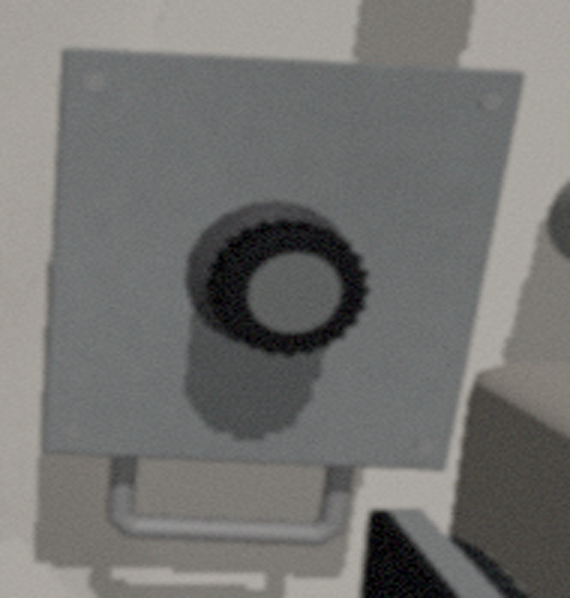

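```bash
python3 - <<'E'
import cv2,numpy as np
a=cv2.imread('pics/scene0.png')[20:240,220:540];b=cv2.imread('pics/side0.png')[40:300,220:480]
cv2.imwrite('pics/c1.png',cv2.resize(a,None,fx=2.5,fy=2.5,interpolation=cv2.INTER_CUBIC))
cv2.imwrite('pics/c2.png',cv2.resize(b,None,fx=2.3,fy=2.3,interpolation=cv2.INTER_CUBIC))
E
```

```text
(no output)
```

View pics/c1.png

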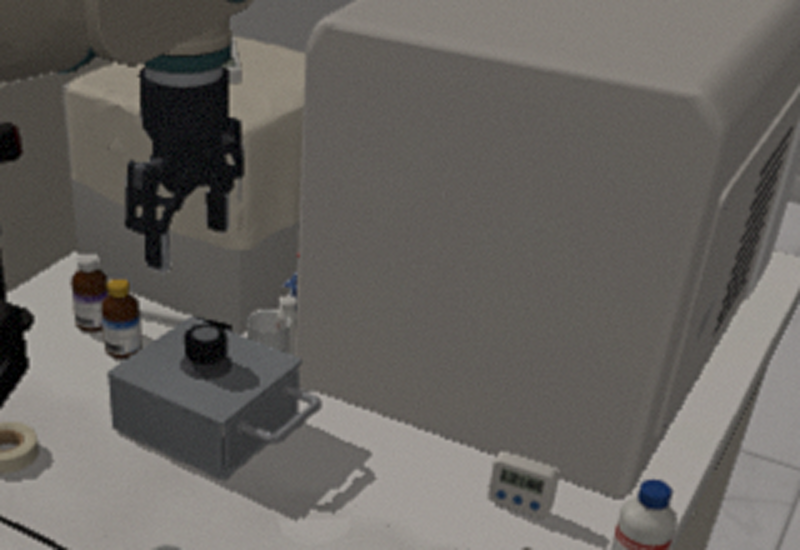

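View pics/c2.png

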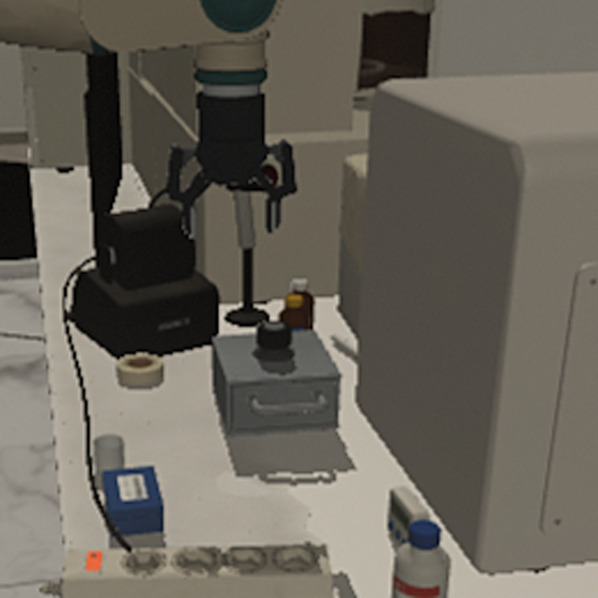

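```bash
python3 - <<'E'
from h import *
w=ctrl.get_calibration('wrist');s=ctrl.get_calibration('scene');d=ctrl.get_calibration('side')
for c,p in [(s,(340,172)),(s,(470,217)),(d,(378,210)),(d,(437,287))]: print(onz(c,p,0))
for z in(250,300,350,400,450): print(z,onz(s,(348,31),z),onz(d,(384,80),z), onz(s,(505,60),z),onz(d,(447,107),z))
print(onz(w,(447,192),0))
# scene footing of other things near
print(onz(s,(267,162),0), R.from_euler('xyz',ctrl.get_state()['tool_rot'],degrees=True).as_matrix())
for t in ['slide_box','tape_roll','waste_cup','bench_timer','reagent_a','reagent_e']:
    for c,n in((s,'scene'),(d,'side')):
        m=ctrl.mark_of(t,n)
        if m: print(t,n,m[0]['score'],onz(c,m[0]['point'],0))
E
```

```text
[714.83401596 -19.20102665   0.        ]
[ 720.60553326 -394.4010563     0.        ]
[715.1199727   50.33540528   0.        ]
[ 715.6865395  -366.36394713    0.        ]
250 [1130.46136216  205.03356653  250.        ] [1026.45804623  941.83324951  250.        ] [1154.71786448 -306.33390758  250.        ] [1038.89771286  305.28412998  250.        ]
300 [988.38069116 126.39796795 300.        ] [914.43175624 624.12390042 300.        ] [1010.08744963 -331.21665846  300.        ] [924.95313734  85.73520633 300.        ]
350 [846.30002016  47.76236936 350.        ] [802.40546626 306.41455133 350.        ] [ 865.45703477 -356.09940934  350.        ] [ 811.00856181 -133.81371731  350.        ]
400 [704.21934915 -30.87322922 400.        ] [690.37917627 -11.29479777 400.        ] [ 720.82661991 -380.98216023  400.        ] [ 697.06398629 -353.36264095  400.        ]
450 [ 562.13867815 -109.50882781  450.        ] [ 578.35288628 -329.00414686  450.        ] [ 576.19620505 -405.86491111  450.        ] [ 583.11941077 -572.91156459  450.        ]
[686.82819841 -34.27251952   0.        ]
[642.39910
[... 182 characters left out ...]
]]
slide_box scene 0.95 [ 3.76997170e+02 -1.90248321e+02  1.13686838e-13]
slide_box side 0.58 [ 382.00227901 -190.29306154    0.        ]
tape_roll scene 0.79 [435.17125736 162.79683474   0.        ]
tape_roll side 0.59 [429.24036412 168.83603519   0.        ]
waste_cup scene 0.8 [357.79027103 -91.68077179   0.        ]
waste_cup side 0.66 [364.65826027 -93.92975353   0.        ]
bench_timer side 0.68 [ 634.58619755 -309.91454573    0.        ]
reagent_a scene 0.64 [647.05422998 179.37100612   0.        ]
reagent_a side 0.68 [ 601.92474777 -440.25690634    0.        ]
reagent_e scene 0.64 [647.05422998 179.37100612   0.        ]
reagent_e side 0.68 [ 601.92474777 -440.25690634    0.        ]
```

```bash
python3 -m handwheel '[[[0.75,0.48,-0.18,0,0,0],[0.75,0.48,-0.18,0,0,0],[0.75,0.48,-0.18,0,0,0],[0.75,0.48,-0.18,0,0,0],[0.75,0.48,-0.18,0,0,0]]]' 0 40; python3 -m handwheel '[[[0,0,0,0,0,0],[0,0,0,0,0,0],[0,0,0,0,0,0],[0,0,0,0,0,0],[0,0,0,0,0,0]]]'
python3 - <<'E'
from h import *
w=ctrl.get_calibration('wrist'); save('wrist','w1.png')
for t in ['knob_top','knob_grip','drawer_handle']:
    m=ctrl.mark_of(t,'wrist'); print(t,m[:1]); 
    if m: print(onz(w,m[0]['point'],{'knob_top':116,'knob_grip':103.5,'drawer_handle':56}[t]))
s=ctrl.get_calibration('scene');save('scene','s1.png');save('side','d1.png')
print(ctrl.mark_of('knob_top','scene'),ctrl.mark_of('drawer_handle','scene'),ctrl.get_state()['contact_force'],ctrl.get_state()['torque'])
E
```

```text
t: 1.77
eef_pos: [589.5, 22.4, 141.7]
tool_rot: [85.7, 89.2, -4.4]
contact_force: [0.5, 0.3, 0.5]
width: 1.003
t: 2.18
eef_pos: [588.3, 22.5, 139.1]
tool_rot: [82.7, 89.6, -7.3]
contact_force: [0.2, -0.4, 0.2]
width: 0.999
knob_top [{'point': [306.7, 225.4], 'score': 0.78}]
[581.72281852  26.49650384 116.        ]
knob_grip [{'point': [312.2, 218.9], 'score': 0.75}]
[584.72883312  25.77019527 103.5       ]
drawer_handle [{'point': [301.7, 322.9], 'score': 0.77}]
[574.17996935 -87.83083796  56.        ]
[{'point': [301.6, 151.3], 'score': 0.71}] [{'point': [340.1, 189.1], 'score': 0.93}] [ 0.22940781 -1.02494835  0.08892972] [-0.03979185  0.03006037 -0.0050937 ]
```

View pics/w1.png

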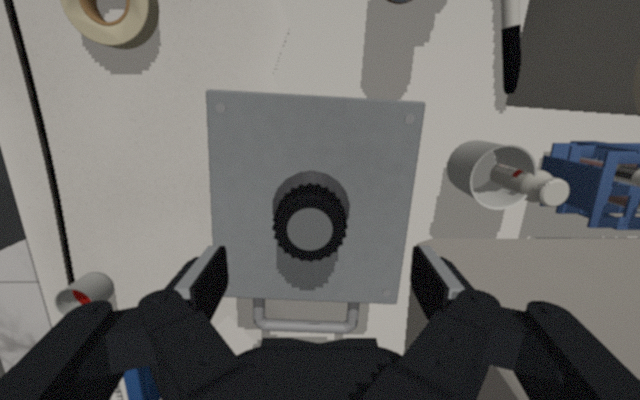

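View pics/s1.png

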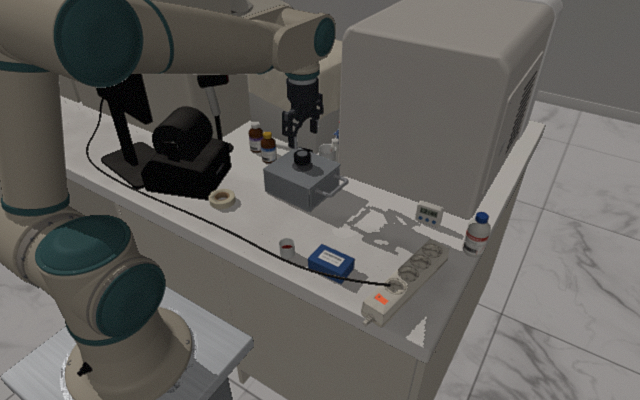

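View pics/d1.png

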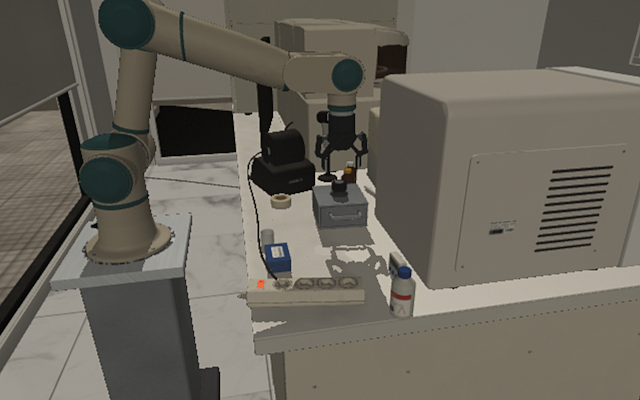

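```bash
cat >> h.py <<'E'
def rep(tgt=None):
    s=ctrl.get_state(); M=R.from_euler('xyz',s['tool_rot'],degrees=True).as_matrix()
    yaw=np.degrees(np.arctan2(M[1,1],M[0,1]))
    # rotvec (tool axes) that makes x point straight down, keeping yaw
    ax=np.degrees(np.cross(M[:,0],[0,0,-1])); print('t',round(s['t'],2),'pos',s['eef_pos'].round(2),'jawyaw',round(yaw,2),'level rows(5deg)',(M.T@ax/5).round(3),'F',s['contact_force'].round(1),'T',s['torque'].round(3),'w',round(s['width'],3))
    if tgt is not None: print('tool shift units',(M.T@(np.array(tgt)-s['eef_pos'])/25).round(3))
E
python3 -c "
from h import *
w=ctrl.get_calibration('wrist');print(onz(w,(311,229),116));rep((584,24.5,85))"
```

```text
[584.07344615  24.94647976 116.        ]
t 2.58 pos [588.18  22.75 137.87] jawyaw -0.04 level rows(5deg) [ 0.     0.01  -0.065] F [ 0.2 -1.   0.1] T [-0.04   0.03  -0.005] w 1.0
tool shift units [ 2.114 -0.179 -0.072]
```

```bash
python3 -m handwheel '[[[0.5,-0.06,-0.02,0,0,-0.03],[0.5,-0.06,-0.02,0,0,-0.03],[0.5,-0.03,-0.02,0,0,0],[0.4,0,0,0,0,0],[0.2,0,0,0,0,0]]]' 0 40; python3 -c "
from h import *
rep((584,24.5,85))"
```

```text
t: 3.0
eef_pos: [583.9, 24.4, 80.4]
tool_rot: [6.6, 90.0, -83.4]
contact_force: [0.3, 0.5, 0.3]
width: 1.0
t 3.0 pos [583.93  24.4   80.38] jawyaw -0.04 level rows(5deg) [ 0.     0.01  -0.001] F [0.3 0.5 0.3] T [ 0.047 -0.023 -0.067] w 1.0
tool shift units [-0.185  0.003 -0.004]
```

```bash
python3 -m handwheel '[[[-0.17,0,0,0,0,0],[0,0,0,0,0,0],[0,0,0,0,0,0],[0,0,0,0,0,0],[0,0,0,0,0,0]]]' 255 40; python3 -m handwheel '[[[0,0,0,0,0,0],[0,0,0,0,0,0],[0,0,0,0,0,0],[0,0,0,0,0,0],[0,0,0,0,0,0]]]';python3 -c "
from h import *
rep((584,24.5,85))
save('wrist','w2.png'); rep();ctrl.camera('side');rep()"
```

```text
t: 3.42
eef_pos: [582.9, 24.5, 82.5]
tool_rot: [-79.2, 89.8, -169.3]
contact_force: [0.8, 0.2, -5.1]
width: 0.483
t: 3.83
eef_pos: [582.9, 24.4, 82.5]
tool_rot: [-78.5, 89.8, -168.5]
contact_force: [-0.6, 0.9, -2.6]
width: 0.48
t 3.83 pos [582.91  24.43  82.48] jawyaw -0.03 level rows(5deg) [0.    0.008 0.042] F [-0.6  0.9 -2.6] T [-0.012 -0.159  0.037] w 0.48
tool shift units [-0.101  0.043 -0.003]
t 3.88 pos [582.9   24.46  82.48] jawyaw -0.03 level rows(5deg) [0.    0.008 0.042] F [-0.9  0.7 -2.5] T [ 0.055 -0.136  0.039] w 0.478
t 3.93 pos [582.92  24.45  82.49] jawyaw -0.03 level rows(5deg) [0.    0.008 0.041] F [ 0.8 -0.6 -2.9] T [-0.002 -0.144 -0.013] w 0.478
```

View pics/w2.png

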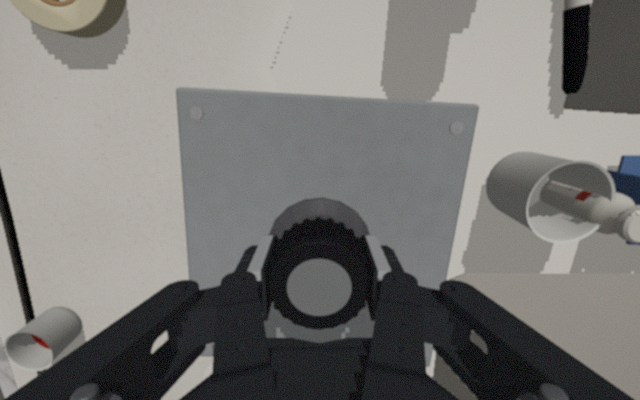

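```bash
cat >> h.py <<'E'
def tz(n=3):
    s=ctrl.get_state(); a=[s['torque'][2]]
    for i in range(n): ctrl.camera('side'); a.append(ctrl.get_state()['torque'][2])
    rep(); print('Tz',np.round(a,3),'mean',np.mean(a).round(3))
E
python3 -m handwheel '[[[0,0,0,0.4,0,0],[0,0,0,0.4,0,0],[0,0,0,0.4,0,0],[0,0,0,0.4,0,0],[0,0,0,0.4,0,0]]]' ;python3 -c "
from h import *
tz()"
```

```text
t: 4.35
eef_pos: [582.8, 24.5, 82.5]
tool_rot: [-68.1, 89.8, -168.5]
contact_force: [0.3, -0.9, -3.6]
width: 0.484
t 4.5 pos [582.86  24.45  82.47] jawyaw -10.25 level rows(5deg) [0.    0.017 0.042] F [ 1.5 -0.  -2.1] T [ 0.049 -0.039 -0.189] w 0.48
Tz [-0.    -0.056 -0.122 -0.189] mean -0.092
```

```bash
python3 -c "
from h import *
tz(4)"
python3 -m handwheel '[[[0,0,0,0.2,0,0],[0,0,0,0.2,0,0],[0,0,0,0.2,0,0],[0,0,0,0.2,0,0],[0,0,0,0.2,0,0]]]' ;python3 -c "
from h import *
tz(2)"
python3 -m handwheel '[[[0,0,0,0.2,0,0],[0,0,0,0.2,0,0],[0,0,0,0.2,0,0],[0,0,0,0.2,0,0],[0,0,0,0.2,0,0]]]' ;python3 -c "
from h import *
tz(2)"
```

```text
t 4.7 pos [582.85  24.44  82.47] jawyaw -10.26 level rows(5deg) [0.    0.017 0.042] F [ 0.5  0.3 -2.5] T [ 0.112 -0.024 -0.083] w 0.482
Tz [-0.189 -0.097 -0.124 -0.054 -0.083] mean -0.109
t: 5.12
eef_pos: [582.8, 24.5, 82.5]
tool_rot: [-63.6, 89.8, -169.3]
contact_force: [-0.3, 0.3, -2.2]
width: 0.482
t 5.22 pos [582.81  24.46  82.5 ] jawyaw -15.61 level rows(5deg) [0.    0.02  0.041] F [ 0.1  0.5 -2.6] T [ 0.096 -0.067 -0.171] w 0.478
Tz [-0.058 -0.205 -0.171] mean -0.144
t: 5.63
eef_pos: [582.8, 24.5, 82.5]
tool_rot: [-59.9, 89.8, -171.0]
contact_force: [-0.2, 0.1, -2.7]
width: 0.48
t 5.73 pos [582.81  24.48  82.51] jawyaw -21.02 level rows(5deg) [0.    0.022 0.04 ] F [ 0.3  0.3 -3.2] T [ 0.088 -0.034 -0.307] w 0.482
Tz [-0.18  -0.269 -0.307] mean -0.252
```

```bash
python3 -m handwheel '[[[0,0,0,0.2,0,0],[0,0,0,0.2,0,0],[0,0,0,0.2,0,0],[0,0,0,0.2,0,0],[0,0,0,0.2,0,0]]]' ;python3 -c "
from h import *
tz(3)"

```

```text
t: 6.15
eef_pos: [582.8, 24.5, 82.5]
tool_rot: [-55.8, 89.8, -172.2]
contact_force: [-1.1, 0.9, -3.0]
width: 0.484
t 6.3 pos [582.76  24.5   82.49] jawyaw -26.36 level rows(5deg) [0.    0.026 0.039] F [-0.5 -0.2 -2.6] T [ 0.07  -0.026 -0.264] w 0.483
Tz [-0.098 -0.195 -0.247 -0.264] mean -0.201
```

```bash
for i in 1; do python3 -m handwheel '[[[0,0,0,0.1,0,0],[0,0,0,0.1,0,0],[0,0,0,0.1,0,0],[0,0,0,0.1,0,0],[0,0,0,0.1,0,0]]]' >/dev/null ;python3 -c "
from h import *
tz(3)"; done
python3 -m handwheel '[[[0,0,0,0.1,0,0],[0,0,0,0.1,0,0],[0,0,0,0.1,0,0],[0,0,0,0.1,0,0],[0,0,0,0.1,0,0]]]' >/dev/null ;python3 -c "
from h import *
tz(3)"

```

```text
t 6.87 pos [582.77  24.52  82.5 ] jawyaw -29.0 level rows(5deg) [0.    0.028 0.038] F [-0.4  0.1 -1.6] T [ 0.079 -0.01  -0.222] w 0.481
Tz [-0.072 -0.129 -0.215 -0.222] mean -0.159
t 7.43 pos [582.76  24.52  82.47] jawyaw -31.65 level rows(5deg) [0.    0.031 0.037] F [-1.2  0.3 -2.1] T [ 0.077 -0.03  -0.085] w 0.481
Tz [ 0.07  -0.028 -0.061 -0.085] mean -0.026
```

```bash

python3 -m handwheel '[[[0,0,0,0.06,0,0],[0,0,0,0.06,0,0],[0,0,0,0.06,0,0],[0,0,0,0.06,0,0],[0,0,0,0.06,0,0]]]' >/dev/null ;python3 -c "
from h import *
tz(4)"

```

```text
t 8.05 pos [582.76  24.52  82.47] jawyaw -33.19 level rows(5deg) [0.    0.035 0.034] F [ 0.9  0.  -2.6] T [-0.008 -0.052  0.081] w 0.477
Tz [0.217 0.168 0.094 0.091 0.081] mean 0.13
```

```bash

python3 -m handwheel '[[[0,0,0,0,0,0],[0,0,0,0,0,0],[0,0,0,0,0,0],[0,0,0,0,0,0],[0,0,0,0,0,0]]]' 0
python3 -m handwheel '[[[-0.4,0,0,0,0,0],[-0.6,0,0,0,0,0],[-0.6,0,0,0,0,0],[-0.6,0,0,0,0,0],[-0.4,0,0,0,0,0]]]' 0
python3 -c "
from h import *
rep(); w=ctrl.get_calibration('wrist');save('wrist','w3.png'); print(onz(w,ctrl.mark_of('drawer_handle','wrist')[0]['point'],56)); rep()"

```

```text
t: 8.47
eef_pos: [583.9, 24.4, 84.4]
tool_rot: [7.1, 89.9, -116.1]
contact_force: [0.3, -0.2, 0.7]
width: 0.995
t: 8.88
eef_pos: [582.7, 24.4, 152.1]
tool_rot: [-47.1, 89.7, -170.3]
contact_force: [0.3, 0.1, -0.5]
width: 1.001
t 8.88 pos [582.75  24.42 152.14] jawyaw -33.25 level rows(5deg) [0.    0.038 0.041] F [ 0.3  0.1 -0.5] T [ 0.064 -0.032  0.032] w 1.001
[575.96041499 -88.35374721  56.        ]
t 8.98 pos [583.49  24.42 152.77] jawyaw -33.25 level rows(5deg) [-0.     0.02   0.013] F [0.3 0.3 0.9] T [-0.02   0.012 -0.017] w 0.998
```

View pics/w3.png

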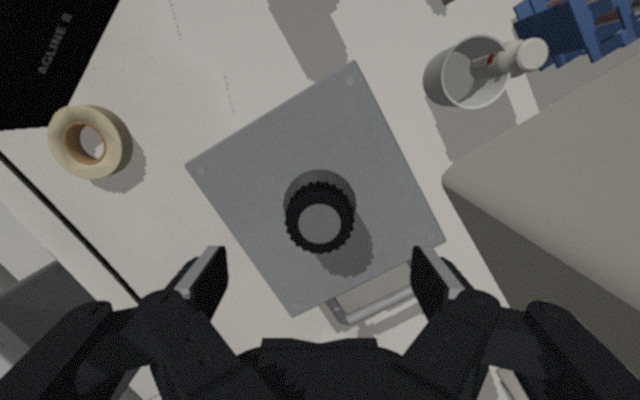

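```bash

python3 -m handwheel '[[[0,0,0,-1,0,0],[0,0,0,-1,0,0],[0,0,0,-1,0,0],[0,0,0,-1,0,0],[0,0,0,-1,0,0]]]' 255
python3 -m handwheel '[[[0,0,0,-0.9,0,0],[0,0,0,0,0,0],[0,0,0,0,0,0],[0,0,0,0,0,0],[0,0,0,0,0,0]]]' 
python3 -c "
from h import *
rep((578,-68,120)); w=ctrl.get_calibration('wrist');save('wrist','w4.png'); print(onz(w,ctrl.mark_of('drawer_handle','wrist')[0]['point'],56)); rep()"

```

```text
t: 9.4
eef_pos: [582.5, 24.4, 150.0]
tool_rot: [-74.0, 89.7, -171.3]
contact_force: [-1.0, -0.5, -0.9]
width: 0.3
t: 9.82
eef_pos: [581.0, 24.4, 146.3]
tool_rot: [-83.8, 89.4, -176.6]
contact_force: [-0.3, -0.2, 0.1]
width: -0.001
t 9.82 pos [580.99  24.42 146.26] jawyaw -2.71 level rows(5deg) [0.    0.013 0.123] F [-0.3 -0.2  0.1] T [ 0.006 -0.038  0.027] w -0.001
tool shift units [1.054 0.066 3.697]
[574.14916821 -87.63205224  56.        ]
t 9.92 pos [581.05  24.43 146.4 ] jawyaw -2.67 level rows(5deg) [-0.     0.013  0.121] F [ 0.  -0.  -0.3] T [0.024 0.026 0.005] w 0.003
```

View pics/w4.png

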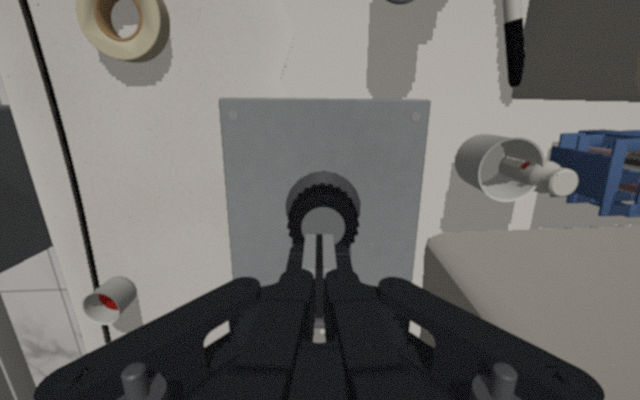

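```bash

python3 -m handwheel '[[[0,0,0.75,0,0,0.12],[0.1,0.02,0.75,0,0,0],[0.2,0.02,0.75,0,0,0],[0.2,0.02,0.75,0,0,0],[0.2,0,0.6,0,0,0]]]' 
python3 -m handwheel '[[[0,0,0,0,0,0],[0,0,0,0,0,0],[0,0,0,0,0,0],[0,0,0,0,0,0],[0,0,0,0,0,0]]]' 
python3 -c "
from h import *
rep((578,-68,120)); save('side','d5.png');save('scene','s5.png')
im=cv2.imread('pics/side0.png')"

```

```text
t: 10.33
eef_pos: [579.4, -65.5, 130.3]
tool_rot: [83.5, 89.7, -9.0]
contact_force: [0.3, -0.0, -0.4]
width: 0.001
t: 10.75
eef_pos: [579.1, -66.6, 129.9]
tool_rot: [84.1, 89.8, -8.7]
contact_force: [-0.7, -0.7, 0.2]
width: -0.002
t 10.75 pos [579.07 -66.58 129.88] jawyaw -2.82 level rows(5deg) [ 0.     0.004 -0.041] F [-0.7 -0.7  0.2] T [ 0.03   0.019 -0.021] w -0.002
tool shift units [ 0.395 -0.042  0.059]
```

```bash

python3 -m handwheel '[[[0.6,-0.04,0.06,0,0,-0.04],[0.6,0,0,0,0,0],[0.6,0,0,0,0,0],[0.4,0,0,0,0,0],[0.1,0,0,0,0,0]]]' 
python3 -m handwheel '[[[0,0,0,0,0,0],[0,0,0,0,0,0],[0,0,0,0,0,0],[0,0,0,0,0,0],[0,0,0,0,0,0]]]' 
python3 -c "
from h import *
rep((578,-68,35)); a=save('side','d6.png');b=save('scene','s6.png');save('wrist','w6.png')
c=np.vstack([cv2.resize(a[170:250,290:400],(770,560))[:280*2:1][:290],cv2.resize(b[130:220,240:370],(770,290))])
a=cv2.resize(a[170:240,290:400],None,fx=5,fy=4.2);b=cv2.resize(b[140:215,255:365],None,fx=5,fy=4)
cv2.imwrite('pics/c6.png',np.vstack([a[:,:550],b[:,:550]])[:,:,::-1])"

```

```text
t: 11.27
eef_pos: [578.5, -66.8, 68.5]
tool_rot: [71.1, 89.9, -21.6]
contact_force: [-0.6, -0.5, 0.4]
width: -0.001
t: 11.68
eef_pos: [578.4, -66.6, 68.2]
tool_rot: [65.0, 89.9, -27.6]
contact_force: [1.1, -0.1, -0.6]
width: -0.001
t 11.68 pos [578.39 -66.63  68.22] jawyaw -2.66 level rows(5deg) [ 0.     0.007 -0.015] F [ 1.1 -0.1 -0.6] T [-0.004  0.021  0.017] w -0.001
tool shift units [ 1.329 -0.015  0.055]
```

View pics/c6.png

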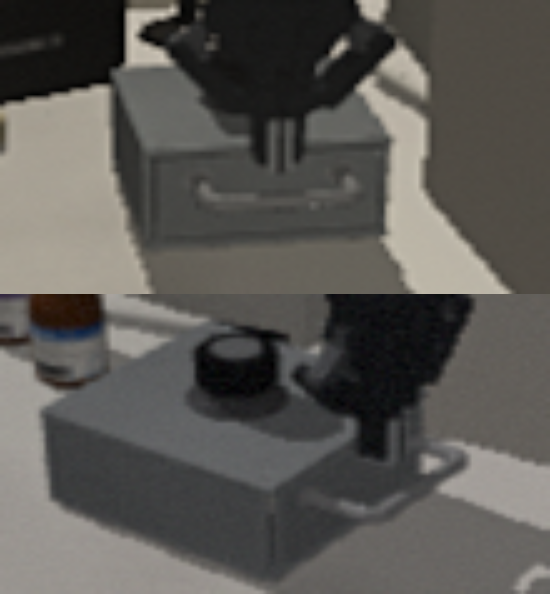

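View pics/w6.png

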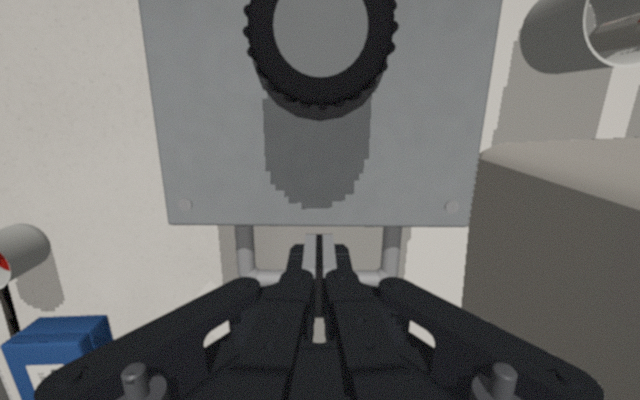

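```bash

python3 -m handwheel '[[[0,0,0.05,0,0,0],[0.2,0,0,0,0,0],[0.2,0,0,0,0,0],[0.2,0,0,0,0,0],[0.2,0,0,0,0,0]]]' 
python3 -c "
from h import *
rep((578,-68,35))"

```

```text
t: 12.25
eef_pos: [579.2, -68.3, 48.1]
tool_rot: [76.6, 89.7, -16.1]
contact_force: [0.6, -0.1, -0.3]
width: -0.001
t 12.25 pos [579.21 -68.28  48.09] jawyaw -2.66 level rows(5deg) [ 0.     0.012 -0.051] F [ 0.6 -0.1 -0.3] T [ 0.03   0.058 -0.044] w -0.001
tool shift units [ 0.524 -0.051 -0.009]
```

Clear. Down to about 37 mm, then towards the bar.

```bash

python3 -m handwheel '[[[0.2,-0.05,0,0,0,-0.05],[0.2,0,0,0,0,0],[0.05,0,0,0,0,0],[0,0,0,0,0,0],[0,0,0,0,0,0]]]' 
python3 -m handwheel '[[[0,0,0.06,0,0,0],[0,0,0.06,0,0,0],[0,0,0.04,0,0,0],[0,0,0,0,0,0],[0,0,0,0,0,0]]]' 
python3 -c "
from h import *
rep((578,-68,35))"

```

```text
t: 12.67
eef_pos: [576.3, -67.9, 32.4]
tool_rot: [-85.8, 89.7, -178.5]
contact_force: [0.1, -0.1, 0.3]
width: -0.001
t: 13.08
eef_pos: [576.7, -72.5, 33.6]
tool_rot: [-78.4, 89.8, -171.1]
contact_force: [-0.1, 0.4, -0.8]
width: -0.002
t 13.08 pos [576.73 -72.54  33.56] jawyaw -2.66 level rows(5deg) [0.    0.008 0.039] F [-0.1  0.4 -0.8] T [-0.033 -0.051 -0.041] w -0.002
tool shift units [-0.058  0.042 -0.184]
```

```bash

python3 -m handwheel '[[[0,0,0.04,0,0,0],[0,0,0.04,0,0,0],[0,0,0.04,0,0,0],[0,0,0,0,0,0],[0,0,0,0,0,0]]]' 
python3 -c "
from h import *
rep()"

```

```text
t: 13.5
eef_pos: [576.7, -75.4, 33.8]
tool_rot: [-92.5, 89.8, 174.9]
contact_force: [0.1, 0.1, -0.2]
width: 0.0
t 13.5 pos [576.73 -75.41  33.85] jawyaw -2.66 level rows(5deg) [-0.    -0.001  0.033] F [ 0.1  0.1 -0.2] T [ 0.106 -0.03   0.01 ] w 0.0
```

```bash

python3 -m handwheel '[[[0,0,0.04,0,0,0],[0,0,0.04,0,0,0],[0,0,0.04,0,0,0],[0,0,0,0,0,0],[0,0,0,0,0,0]]]' 
python3 -c "
from h import *
rep()"

```

```text
t: 13.92
eef_pos: [576.6, -78.2, 33.8]
tool_rot: [-107.1, 89.8, 160.3]
contact_force: [-0.9, 1.3, -0.7]
width: 0.001
t 13.92 pos [576.58 -78.16  33.83] jawyaw -2.63 level rows(5deg) [ 0.    -0.011  0.035] F [-0.9  1.3 -0.7] T [ 0.223 -0.014 -0.034] w 0.001
```

```bash

python3 -m handwheel '[[[0,0,0.03,0,0,0],[0,0,0.03,0,0,0],[0,0,0,0,0,0],[0,0,0,0,0,0],[0,0,0,0,0,0]]]' 
python3 -c "
from h import *
rep()"

```

```text
t: 14.33
eef_pos: [576.5, -79.7, 33.8]
tool_rot: [-111.3, 89.8, 156.0]
contact_force: [-0.5, 1.7, -0.1]
width: -0.001
t 14.33 pos [576.5  -79.7   33.85] jawyaw -2.63 level rows(5deg) [ 0.    -0.014  0.035] F [-0.5  1.7 -0.1] T [ 0.242 -0.029  0.002] w -0.001
```

```bash

python3 -m handwheel '[[[0,0,0.04,0,0,0],[0,0,0.04,0,0,0],[0,0,0.04,0,0,0],[0,0,0,0,0,0],[0,0,0,0,0,0]]]' 
python3 -c "
from h import *
rep()"

```

```text
t: 14.75
eef_pos: [576.3, -83.0, 33.8]
tool_rot: [-112.1, 89.8, 155.3]
contact_force: [-0.2, 1.8, 0.4]
width: 0.002
t 14.75 pos [576.32 -82.95  33.82] jawyaw -2.63 level rows(5deg) [-0.    -0.015  0.037] F [-0.2  1.8  0.4] T [ 0.225 -0.037 -0.017] w 0.002
```

```bash

python3 -m handwheel '[[[0,0,0.1,0,0,0.01],[0,0,0.14,0,0,0],[0,0,0.14,0,0,0],[0,0,0.14,0,0,0],[0,0,0.14,0,0,0]]]' 
python3 -m handwheel '[[[0,0,0.14,0,0,0.01],[0,0,0.14,0,0,0],[0,0,0.14,0,0,0],[0,0,0.14,0,0,0],[0,0,0.14,0,0,0]]]' 
python3 -c "
from h import *
rep((571,-163,34))"

```

```text
t: 15.17
eef_pos: [575.4, -100.3, 33.8]
tool_rot: [-121.4, 89.8, 146.1]
contact_force: [0.0, 1.3, 0.3]
width: -0.003
t: 15.58
eef_pos: [574.3, -120.2, 33.8]
tool_rot: [-129.4, 89.9, 138.0]
contact_force: [-0.5, 2.7, 1.2]
width: 0.003
t 15.58 pos [ 574.33 -120.21   33.84] jawyaw -2.62 level rows(5deg) [ 0.    -0.018  0.022] F [-0.5  2.7  1.2] T [ 0.26   0.077 -0.041] w 0.003
tool shift units [-0.009 -0.055  1.716]
```

```bash

python3 -m handwheel '[[[0,0,0.14,0,0,0.01],[0,0,0.14,0,0,0],[0,0,0.14,0,0,0],[0,0,0.14,0,0,0],[0,0,0.14,0,0,0]]]' 
python3 -m handwheel '[[[0,0,0.14,0,0,0.01],[0,0,0.14,0,0,0],[0,0,0.12,0,0,0],[0,0,0.1,0,0,0],[0,0,0.06,0,0,0]]]' 
python3 -c "
from h import *
rep((571,-163,34))"

```

```text
t: 16.0
eef_pos: [573.3, -139.8, 33.8]
tool_rot: [-138.1, 89.9, 129.3]
contact_force: [-0.9, 2.4, 0.6]
width: -0.001
t: 16.42
eef_pos: [572.4, -155.8, 33.8]
tool_rot: [-153.7, 89.9, 113.6]
contact_force: [-0.6, 2.8, 1.7]
width: -0.004
t 16.42 pos [ 572.39 -155.81   33.76] jawyaw -2.65 level rows(5deg) [ 0.    -0.015  0.007] F [-0.6  2.8  1.7] T [ 0.215  0.138 -0.088] w -0.004
tool shift units [-0.01  -0.042  0.29 ]
```

```bash

python3 -m handwheel '[[[0,0,0.07,0,0,0],[0,0,0.07,0,0,0],[0,0,0.06,0,0,0],[0,0,0.05,0,0,0],[0,0,0.02,0,0,0]]]' 
python3 -c "
from h import *
rep((571,-165,34))"

```

```text
t: 16.83
eef_pos: [572.0, -163.4, 33.7]
tool_rot: [-150.0, 89.9, 117.3]
contact_force: [-1.0, 1.4, 1.3]
width: -0.001
t 16.83 pos [ 572.03 -163.4    33.75] jawyaw -2.65 level rows(5deg) [ 0.    -0.014  0.008] F [-1.   1.4  1.3] T [ 0.201  0.091 -0.   ] w -0.001
tool shift units [-0.01  -0.038  0.066]
```

```bash

python3 -m handwheel '[[[0,0,0.04,0,0,0],[0,0,0.03,0,0,0],[0,0,0.02,0,0,0],[0,0,0,0,0,0],[0,0,0,0,0,0]]]' 
python3 -c "
from h import *
rep((571,-165,34))"

```

```text
t: 17.25
eef_pos: [572.1, -163.9, 33.7]
tool_rot: [-165.8, 89.7, 101.6]
contact_force: [-0.4, 1.2, 1.3]
width: 0.0
t 17.25 pos [ 572.07 -163.93   33.73] jawyaw -2.58 level rows(5deg) [-0.    -0.05   0.013] F [-0.4  1.2  1.3] T [0.201 0.113 0.016] w 0.0
tool shift units [-0.011 -0.041  0.045]
```

```bash

python3 -m handwheel '[[[0,0,-0.1,0,0,0],[0,0,-0.1,0,0,0],[0,0,-0.1,0,0,0],[0,0,0,0,0,0],[0,0,0,0,0,0]]]' 
python3 -c "
from h import *
rep()"
python3 -m handwheel '[[[-0.4,0,0,0,0,0],[-0.6,0,0,0,0,0],[-0.7,0,0,0,0,0],[-0.7,0,0,0,0,0],[-0.7,0,0,0,0,0]]]' 
python3 -m handwheel '[[[-0.7,0,0,0,0,0],[-0.7,0,0,0,0,0],[-0.4,0,0,0,0,0],[0,0,0,0,0,0],[0,0,0,0,0,0]]]' 
python3 -c "
from h import *
rep();w=ctrl.get_calibration('wrist');save('wrist','w9.png');print(onz(w,ctrl.mark_of('drawer_handle','wrist')[0]['point'],56));save('side','d9.png');save('scene','s9.png')
print([ (n,[onz(ctrl.get_calibration(n),m['point'],56) for m in ctrl.mark_of('drawer_handle',n)[:1]]) for n in('side','scene')])"

```

```text
t: 17.67
eef_pos: [572.7, -157.0, 33.7]
tool_rot: [173.9, 89.9, 81.2]
contact_force: [-0.3, -0.0, -0.8]
width: -0.002
t 17.67 pos [ 572.71 -157.     33.74] jawyaw -2.62 level rows(5deg) [ 0.    -0.021 -0.002] F [-0.3 -0.  -0.8] T [ 0.051 -0.03   0.004] w -0.002
t: 18.08
eef_pos: [570.2, -156.7, 111.5]
tool_rot: [-113.7, 89.5, 153.7]
contact_force: [0.7, -0.2, -0.2]
width: 0.0
t: 18.5
eef_pos: [572.3, -158.0, 167.2]
tool_rot: [93.0, 89.9, 0.4]
contact_force: [-0.5, -0.2, -0.6]
width: 0.004
t 18.5 pos [ 572.32 -158.03  167.24] jawyaw -2.66 level rows(5deg) [-0.    -0.001 -0.025] F [-0.5 -0.2 -0.6] T [-0.04   0.049 -0.057] w 0.004
[ 568.88231436 -180.82249317   56.        ]
[('side', [array([ 570.85394507, -175.81355357,   56.        ])]), ('scene', [array([ 568.26947569, -183.29238548,   56.        ])])]
```

View pics/w9.png

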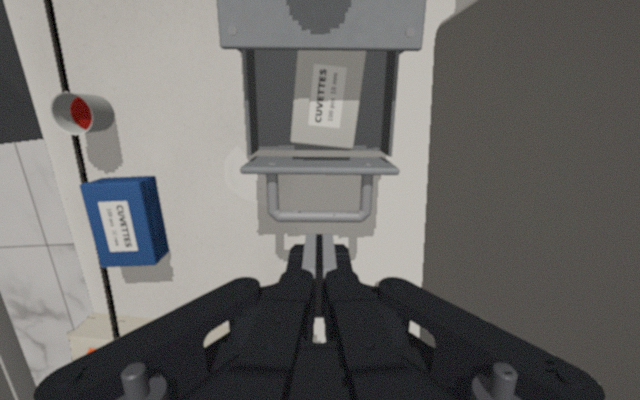

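View pics/s9.png

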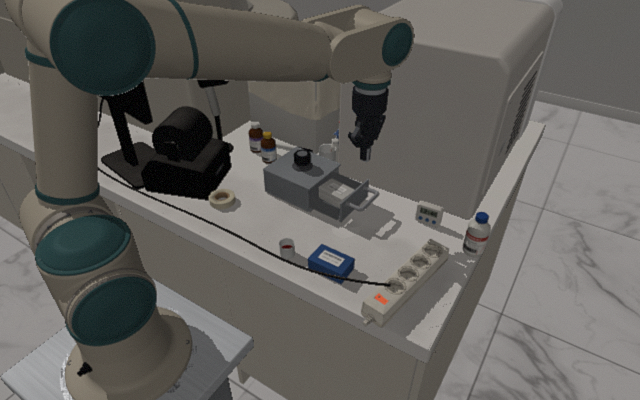

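View pics/d9.png

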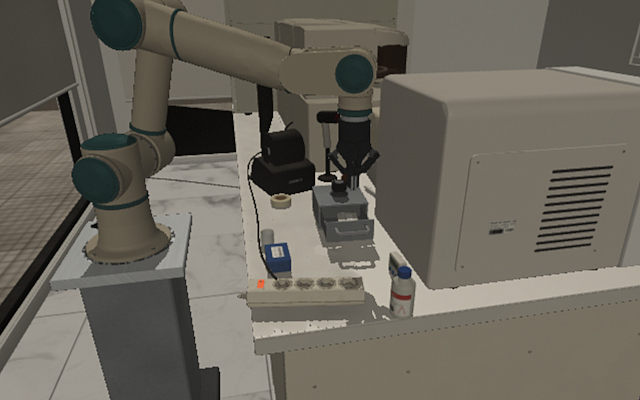

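```bash

python3 -m handwheel '[[[0,0,0,0,0,0],[0,0,0,0,0,0],[0,0,0,0,0,0],[0,0,0,0,0,0],[0,0,0,0,0,0]]]' 
python3 -c "
from h import *
rep(); ctrl.sign_off()"

```

```text
t: 19.22
eef_pos: [571.0, -157.5, 163.2]
tool_rot: [-115.1, 89.7, 152.2]
contact_force: [-0.3, 0.5, 0.3]
width: -0.002
t 19.22 pos [ 571.05 -157.5   163.23] jawyaw -2.65 level rows(5deg) [ 0.    -0.024  0.052] F [-0.3  0.5  0.3] T [-0.04   0.011  0.018] w -0.002
the job is handed in; nothing more can be done
```

The drawer is unlocked, open to about 87–93 mm, and released. I handed the job in at t ≈ 19 s; the sign-off gives no verdict.

- **Knob:** I gripped it and turned it clockwise in small steps. The torque fell to about −0.25 N m, then jumped to about +0.13 to +0.2 N m at roughly 32–33°. I stopped and let go there.
- **Drawer:** I hooked the closed fingers behind the bar and pulled slowly, mostly at about 50 mm/s, with only 1–3 N of resistance. I pulled until the arm stopped advancing, then backed off and lifted clear.
- **Last checks:** The arm pulled about 87 mm from first contact. The wrist camera puts the handle about 93 mm from its starting point; the side camera also puts it about 93 mm out. Either way the drawer is past the required 80 mm. The force reading was near zero, so the gripper is touching nothing. The other things look to be in their places in the pictures.
- **Disagreements:** The torque dip was deeper than the described 0.15 N m below the drag, and the readings were noisy (about ±0.05 N m). I felt no clear force rise at the drawer's stop, only that the arm stopped moving.

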